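Set the plaster vibrator to step 4 and start it

TASK

Get the plaster vibrator running for pouring a model: with a fingertip, push the black pointer of its step selector round, click by click, until it rests at step 4 of the scale (the round dot at its left end is zero, each click clockwise is one step), and only then press the green start button all the way down and let it come back up. Push it lightly, never pinch the selector, and leave the red stop button alone. Leave the impression tray on the plate and the other things around the machine where they are.

Things in the scene. Friction and masses are not known exactly. Their poses are not given: they have to be found in the camera images.
- vibrator: Plaster vibrator, grey, 300 (x) x 250 (y) mm, fixed. Origin: centre of its underside; x from the console (front, towards the robot) to the plate at the rear, z up. Plate with rubber mat: top at 96 mm. The console is the front 140 mm: its top slopes up to the rear by 10 degrees, from 48 to 73 mm high. On it, in one line along y: selector (left), start button 90 mm and stop button 142 mm to its right.
- selector: Black rotary step selector: skirt 42 mm wide, 8 mm high over the console; hub 25 mm wide, 30 high; one-sided pointer lever with a white line, 10 mm wide, from 9 to 29 mm over the console, reaching 42 mm from the axis (12 mm tail). Origin: on the axis at the console surface; z: axis, out of the console; x: along the pointer, turning with it. Dark blue marks 45 mm out: a dot for zero, then six growing bars.
- intensity (a joint): Selector angle, rad, growing clockwise from above. Spring detents hold it at 0 (dot; pointer to the machine's left, +y), 0.524 (step 1), 1.047 (2), 1.571 (3; pointer to the rear), 2.094 (4), 2.618 (5), 3.142 (6); stops just beyond both ends. About 3 N at 32 mm from the axis lifts it out of a detent; past half-way it snaps into the next one by itself. It starts at 0, 1 or 2.
- pointer_tip (a point): The end of the selector's pointer, 42 mm from the axis, at the lever's half height (19 mm above the console).
- start (a joint): Travel of the green start button in m: 0 when up, 0.006 when fully down; it springs back. About 5 N push it fully down.
- start_top (a point): Centre of the top face of the green start button (26 mm diameter, standing 22 mm above the console in a steel collar of 42 mm diameter, 12 mm high); z points out of the console, the button moves the opposite way.
- stop (a joint): Travel of the red stop button in m: 0 when up. Same make as the start button; to be left alone.
- stop_top (a point): Centre of the top face of the red stop button, 52 mm to the right of the start button.
- impression_tray: Steel dental impression tray with green filling, 52 x 60 x 20 mm and a flat handle of 35 mm, loose on the vibrating plate. Origin: centre of its underside. Bystander.
- mixing_bowl: Blue mixing bowl, 124 mm diameter, 75 mm high, loose on the bench to the right of the machine. Origin: centre of its underside. Bystander.
- spatula: Plaster spatula with a wooden handle, 200 mm long, lying loose on the bench before the machine. Origin: underside. Bystander.
- cast_upper: Cream plaster cast of a jaw, 62 x 62 x 33 mm, loose on the bench to the left of the machine. Origin: centre of its underside. Bystander.
- cast_lower: Yellow stone cast of a jaw, 62 x 62 x 33 mm, loose on the bench to the right of the machine. Origin: centre of its underside. Bystander.
- amber_bottle: Amber bottle, 60 mm diameter, 130 mm high, loose on the bench to the left of the machine. Origin: centre of its underside. Bystander.
- white_jar: White jar with a red lid, 68 mm diameter, 75 mm high, loose on the bench to the left of the machine. Origin: centre of its underside. Bystander.

How it is judged:
By the outcome, as a careful person would: the job done as asked, in the order asked, and still so for the second after the job is handed in, with the robot touching nothing.
It also fails if it takes over 64 s, if anything falls off the work surface, if the arm or the gripper's body presses on something with over 40 N, if the wrist force passes 120 N, or if a joint passes its speed limit or range.

ROBOT

A 6-joint arm with a two-finger parallel gripper is mounted at the origin on the work surface. World frame = base frame: x ahead of the robot, y to its left, z up, the work surface at z = 0. Lengths are in m, angles in rad, forces in N, time in s.
With the tool pointing down it reaches from about 0.35 to 0.875 m from the base axis. Payload 15.5 kg.
Tool frame: the origin (TCP) lies at the very end of the fingers, on their centre line; the grasp point (between the pads) lies 19 mm behind it (env.pinch_z is the distance from the TCP to the grasp point, in m); z points along the fingers, y is the direction in which the jaws open and shut (so a half turn about z gives the same grasp; the last joint's range is limited). The gripper opens to 85 mm and grips with 20 to 120 N. Pads are 22 mm wide; open, the fingers measure 114 mm over their backs; the gripper's body (76 mm by 85 mm) begins 54 mm behind the grasp point. The pads swing forward as they close: fully open they stand 13 mm farther back than shut.
Start: joints at [1.04, 0.494, 1.345, -0, 1.302, -0.096], TCP at [0.263, 0.567, 0.231] pointing down, gripper open.
Joint ranges: [-2.91, 2.91], [-0.82, 2.16], [0.22, 2.67], [-1.22, 4.37], [0.12, 2.79], [-3.08, 3.08]. Speed limits (rad/s): [1.89, 1.89, 2.57, 3.01, 3.01, 3.01].

INTERFACE

Orientations are given as a unit quaternion [x, y, z, w].
In Python, from cell import env, optics gives the robot as it stands. The module is installed in compiled form; this text tells all that it offers.
- The arm moves only by the shell command python3 -m handwheel 'ROWS' [FORCE]. ROWS is JSON, a list of rows, each a list of 5 numbers: the finger opening in mm, from 0 to 85.4, then the shift along the tool's x, y, z in units of 0.3 m (1.0 is 0.3 m), then the turn about the tool's z in units of 30 degrees (1.0 is 30 degrees). A call has 1 to 5 rows; each row is the pose to reach, as a shift and turn from the pose commanded when the call began, along the tool's axes at that moment; what a row does not reach only later rows make up. A row lasts 1/8 s, in which the tool goes at most 62.5 mm and 10.7 degrees, less where a joint would pass 70% of its speed; a pose out of reach is approached as far as the arm can. A call with a number of a shift or a turn outside -1 to 1 is refused whole. A call with a gripper value outside its range is refused whole. The fingers move at their own pace and stop on an object; FORCE is the grip in N (left out, the last holds). Time passes only in rows, so rows that repeat a pose let the fingers close. It gives the time, the measured TCP pose, the force and the opening at its end, in the units of the state.
- env.observe(): the state, without advancing time (a new reading comes with each control period).
- optics.camera(name): name is "scene" or "top" or "wrist"; returns the picture (400x640x3 uint8, blue, green, red); there is no depth.
- optics.camera_model(name): a dict with "fx", "fy", "cx", "cy" (pixels), "T" (4x4, takes a point from camera to world coordinates). Camera axes: x right, y down, z forward; pixel columns grow to the right and rows downward; lengths in m; the calibration is good to about 2 mm. The wrist camera is an equidistant fisheye: a pixel r from the principal point sees the ray r / f radians off the axis. A picture is of the moment at which its call begins: read the wrist's pose just before it. camera_model takes no time and is no camera call; for the wrist camera it gives the pose at the moment of the call.
- env.hand_in(): hands the job in, once; it reports no verdict.
The state is a dict: "time": time; "joint_pos": joint angles; "qvel": joint speeds; "effort": joint torques, N m; "tcp_pos": TCP position; "tool_rot": TCP orientation; "contact_force": force on the tool from outside, world axes, zero at the start; "moment": the same for the moment, N m; "gripper_width": finger opening in m.
Only numpy, scipy, OpenCV 4.12 (cv2) and the standard library are available. Lean on these libraries where they do the work, as an engineer would, in place of code of your own. Each camera call takes 0.05 s, during which the arm holds its last target.

## Working session

There is one attempt and no reset: what is moved stays moved. The work goes in short steps, Python scripts to look and compute and a shell command to move; the robot and the scene stay as the last step left them, time stands still between calls to the robot, and variables do not carry over. Pictures are saved under pics/ and viewed, and the job is handed in when it is done.

```bash
mkdir -p pics; ls; python3 - <<'E'
from cell import env, optics
import cv2
print({k:v for k,v in env.observe().items()})
for n in ("scene","top"):
    cv2.imwrite(f"pics/{n}0.png",optics.camera(n)); m=optics.camera_model(n); print(n,m)
E
```

```text
pics
{'time': 0.0, 'joint_pos': array([ 1.04047026e+00,  4.94182782e-01,  1.34614501e+00, -1.47146879e-05,
        1.30249403e+00, -9.55509264e-02]), 'qvel': array([ 1.11019162e-04,  2.75124479e-04, -8.02462788e-05,  1.56409924e-04,
       -9.84536171e-04, -3.59164204e-04]), 'effort': array([-5.53953563e-03, -8.82180762e+01, -3.83873641e+01, -2.74855811e-04,
        1.01325125e-02,  1.44452797e-04]), 'tcp_pos': array([0.2630984 , 0.56652179, 0.2306958 ]), 'tool_rot': array([ 2.15677468e-01,  9.76464465e-01, -5.86920985e-04, -1.82455384e-04]), 'contact_force': array([ 0.88668095, -0.10560686, -1.0208706 ]), 'moment': array([-0.01094135, -0.01737119, -0.00742196]), 'gripper_width': 0.0853654036912423}
scene {'fx': 398.7517767249051, 'fy': 398.7517767249051, 'cx': 322.4073122344573, 'cy': 201.33463337849633, 'T': array([[ 0.52405203,  0.64281485, -0.5587115 ,  1.14986657],
       [ 0.85163466, -0.40272744,  0.33545344, -0.31060611],
       [-0.00937399, -0.65161313, -0.75849354,  0.87325515],
       [ 0.        ,  0.        ,  0.        ,  1.        ]])}
top {'fx': 398.89107538097187, 'fy': 398.89107538097187, 'cx': 318.39818763828987, 'cy': 196.07336671384397, 'T': array([[ 0.00867008, -0.99194413,  0.12637905,  0.46686126],
       [-0.99991406, -0.00735729,  0.01085082,  0.05340976],
       [-0.00983361, -0.12646226, -0.99192268,  0.97573983],
       [ 0.        ,  0.        ,  0.        ,  1.        ]])}
```

View pics/scene0.png

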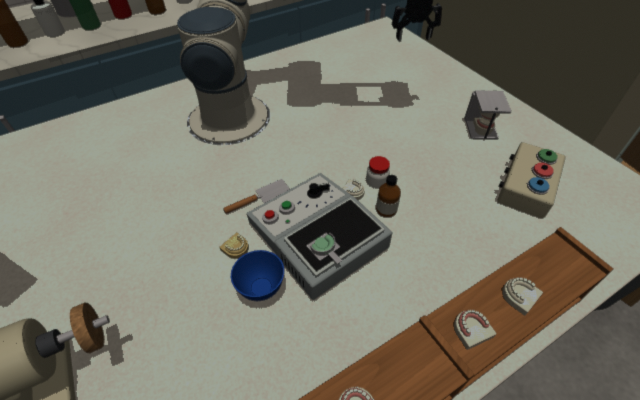

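View pics/top0.png

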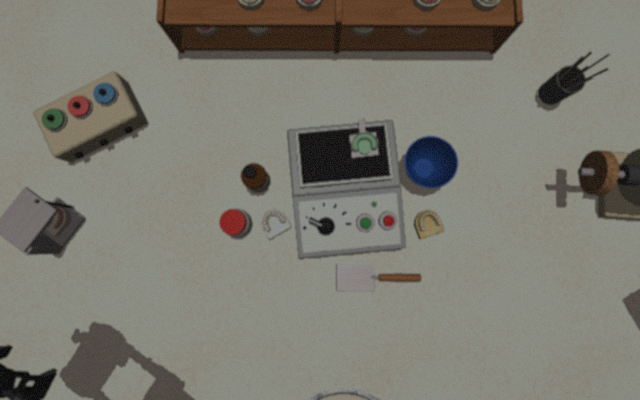

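The top view shows the selector near (325,226), start at (365,223), stop at (388,221), and the pointer towards about (307,220). I'll zoom in next.

```bash
python3 - <<'E'
import cv2
a=cv2.imread("pics/top0.png")[190:260,285:415]; cv2.imwrite("pics/topz.png",cv2.resize(a,None,fx=6,fy=6,interpolation=cv2.INTER_CUBIC))
a=cv2.imread("pics/scene0.png")[165:300,220:410]; cv2.imwrite("pics/scz.png",cv2.resize(a,None,fx=4,fy=4,interpolation=cv2.INTER_CUBIC))
E
```

```text
(no output)
```

View pics/topz.png

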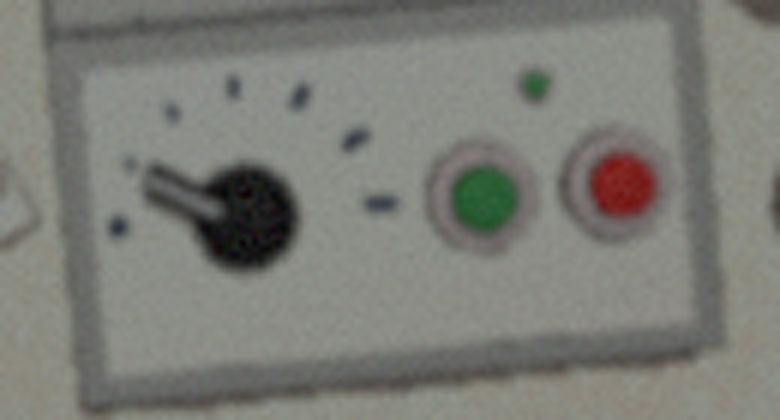

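View pics/scz.png

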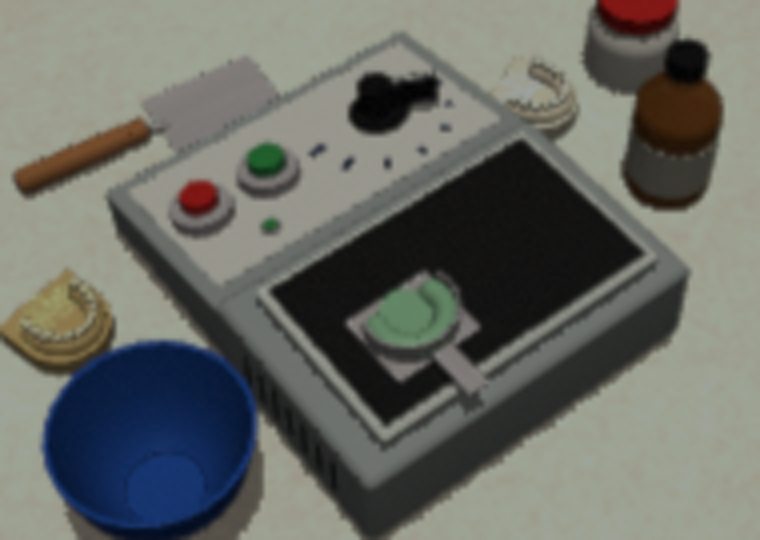

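```bash
cat > h.py <<'E'
import numpy as np, cv2
from cell import env, optics
def ray(n,u,v,m=None):
    m=m or optics.camera_model(n); T=m["T"]
    a=np.array([(u-m["cx"])/m["fx"],(v-m["cy"])/m["fy"]])
    if n=="wrist":
        r=np.hypot(*a); d=np.array([*(a/r*np.sin(r)),np.cos(r)]) if r>1e-9 else np.array([0,0,1.])
    else: d=np.array([*a,1.])
    d=T[:3,:3]@d; return T[:3,3],d/np.linalg.norm(d)
def tri(r1,r2):
    A=[];b=[]
    for o,d in (r1,r2):
        P=np.eye(3)-np.outer(d,d);A.append(P);b.append(P@o)
    A=np.vstack(A);b=np.hstack(b);x=np.linalg.lstsq(A,b,rcond=None)[0]
    return x,np.linalg.norm(A@x-b)
def plane(r,p0,n):
    o,d=r; return o+d*((p0-o)@n)/(d@n)
def blobs(mask,off,amin=3):
    k,l,s,c=cv2.connectedComponentsWithStats(mask.astype(np.uint8))
    return [(c[i]+off,int(s[i,4])) for i in range(1,k) if s[i,4]>=amin]
E
python3 - <<'E'
from h import *
B={}
for n,(y0,y1,x0,x1) in {"top":(195,255,295,408),"scene":(175,235,245,350)}.items():
    im=cv2.imread(f"pics/{n}0.png")[y0:y1,x0:x1]
    b,g,r=[im[...,i].astype(int) for i in range(3)]
    for nm,m in {"red":(r>g+50)&(r>b+50),"green":(g>r+25)&(g>b+15),"blue":(b>r+12)&(b<120),"black":im.max(2)<45}.items():
        bl=blobs(m,np.array([x0,y0])); print(n,nm,[(np.round(c,1).tolist(),s) for c,s in bl])
        B[n,nm]=max(bl,key=lambda t:t[1])[0]
for c in ("red","green"): print(c,tri(ray("top",*B["top",c]),ray("scene",*B["scene",c])))
E
```

```text
top red [([388.5, 220.5], 80)]
top green [([374.0, 203.7], 7), ([365.4, 222.7], 80)]
top blue []Traceback (most recent call last):
  File "<stdin>", line 8, in <module>
ValueError: max() iterable argument is empty
```

```bash
python3 - <<'E'
from h import *
B={}
for n,(y0,y1,x0,x1) in {"top":(195,255,295,408),"scene":(175,235,245,350)}.items():
    im=cv2.imread(f"pics/{n}0.png")[y0:y1,x0:x1]
    b,g,r=[im[...,i].astype(int) for i in range(3)]
    for nm,m in {"red":(r>g+50)&(r>b+50),"green":(g>r+25)&(g>b+15),"dark":(im.max(2)<110)&(abs(r-g)<25)}.items():
        bl=blobs(m,np.array([x0,y0]),2); print(n,nm,[(np.round(c,1).tolist(),s) for c,s in bl])
        B[n,nm]=max(bl,key=lambda t:t[1])[0]
R=tri(ray("top",*B["top","red"]),ray("scene",*B["scene","red"])); G=tri(ray("top",*B["top","green"]),ray("scene",*B["scene","green"]))
print(R,G,np.linalg.norm(R[0]-G[0]))
# marks on console plane: through point ~20mm below button blob centre
d=R[0]-G[0]; yaw=np.arctan2(d[0],-d[1]); print("yaw",np.degrees(yaw)) # machine right=-y
ex=np.array([np.cos(yaw),np.sin(yaw),0]);ey=np.array([-np.sin(yaw),np.cos(yaw),0])
t=np.radians(10.1);nz=-np.sin(t)*ex+np.cos(t)*[0,0,1]
p0=G[0]-nz*0.019
for uv in [(118,227),(130,163),(172,112),(232,87),(300,97),(355,138),(380,203)]:
    p=plane(ray("top",285+(uv[0]+.5)/6-.5,190+(uv[1]+.5)/6-.5),p0,nz); print(uv,p.round(4))
axis=G[0]+0.09*ey-nz*.021; print("axis pred",axis,"n",nz,"startbase",p0)
for uv in [(247,217)]: print(plane(ray("top",285+(uv[0]+.5)/6-.5,190+(uv[1]+.5)/6-.5),axis+nz*.02,nz))
e=plane(ray("top",285+(150.5)/6-.5,190+(185.5)/6-.5),axis+nz*.027,nz); q=e-axis;print("ptr",q, q@ex,q@ey)
E
```

```text
top red [([388.5, 220.5], 80)]
top green [([374.0, 203.7], 7), ([365.4, 222.7], 80)]
top dark [([306.9, 195.8], 61), ([323.0, 195.2], 4), ([326.7, 195.3], 3), ([334.2, 195.8], 4), ([372.1, 242.0], 587), ([373.5, 204.1], 13), ([296.0, 204.7], 3), ([323.5, 204.0], 6), ([334.6, 205.8], 9), ([297.7, 234.7], 140), ([313.5, 208.5], 4), ([343.8, 212.8], 12), ([381.0, 223.3], 31), ([306.5, 217.0], 2), ([323.1, 225.1], 335), ([356.6, 221.5], 10), ([365.2, 223.3], 55), ([383.0, 218.5], 2), ([348.0, 223.4], 11), ([384.4, 224.8], 5), ([304.2, 227.5], 10), ([358.7, 228.3], 3)]
scene red [([269.1, 213.6], 56)]
scene green [([286.0, 204.0], 55), ([287.0, 220.5], 6)]
scene dark [([317.4, 189.9], 272), ([332.0, 190.5], 2), ([348.2, 190.4], 5), ([315.9, 214.4], 247), ([252.4, 200.9], 43), ([276.0, 196.5], 2), ([330.8, 196.6], 5), ([329.7, 222.6], 1058), ([265.0, 202.5], 2), ([298.8, 202.1], 8), ([325.0, 202.2], 4), ([286.7, 207.2], 24), ([306.7, 205.4], 7), ([286.8, 211.3], 59), ([316.5, 205.5], 4), ([256.0, 225.1], 200), ([269.9, 217.7], 11), ([271.0, 220.9], 53), ([287.4, 221.9], 10)]
(array([ 0.52674791, -0.09562229,  0.07745391]), np.float64(0.0011401539761965987)) (array([ 0.52138246, -0.04359762,  0.07754477]), np.float64(0.0011800945071294726)) 0.05230069512874561
yaw 5.888247256671871Traceback (most recent call last):
  File "<stdin>", line 14, in <module>
TypeError: can't multiply sequence by non-int of type 'numpy.float64'
```

```bash
cat >> h.py <<'E'
G=np.array([ 0.52138, -0.04360,  0.07754]);R=np.array([0.52675,-0.09562,0.07745])
d=R-G; yaw=np.arctan2(d[0],-d[1])
ex=np.array([np.cos(yaw),np.sin(yaw),0]);ey=np.array([-np.sin(yaw),np.cos(yaw),0])
t=np.radians(10);nz=-np.sin(t)*ex+np.cos(t)*np.array([0,0,1.]);es=np.cross(ey,nz)
E
python3 - <<'E'
from h import *
Z=lambda uv,h:plane(ray("top",285+(uv[0]+.5)/6-.5,190+(uv[1]+.5)/6-.5),G+(h-.020)*nz,nz)
P=[]
for uv in [(118,227),(130,163),(172,112),(232,87),(300,97),(355,138),(380,203)]:
    p=Z(uv,0);P.append(p); print(uv,p.round(4))
print("axis marks",(P[0]+P[6])/2, "diam",np.linalg.norm(P[0]-P[6]))
axis=G+0.09*ey-nz*.020; print("axis pred",axis,"es",es,"ey",ey,"nz",nz)
print("hub",Z((247,217),.015)-.015*nz)
for p in P: q=p-(P[0]+P[6])/2; print("mark ang",np.degrees(np.arctan2(q@es,q@ey)).round(1),np.linalg.norm(q).round(4))
q=Z((152,183),.02)-(axis+.02*nz);print("ptr deg",np.degrees(np.arctan2(q@es,q@ey)),np.linalg.norm(q))
# console height check vs front edge: x offset from front
print("front dist from height", (axis[2]-.048)/np.tan(t))
print("front edge", plane(ray("top",285+90/6,190+400/6),np.array([0,0,.048]),np.array([0,0,1.])))
E
```

```text
(118, 227) [0.511  0.0953 0.0579]
(130, 163) [0.5352 0.0909 0.0621]
(172, 112) [0.5546 0.0749 0.0652]
(232, 87) [0.5643 0.0521 0.0665]
(300, 97) [0.5608 0.0261 0.0654]
(355, 138) [0.5455 0.0049 0.0623]
(380, 203) [ 0.521  -0.0049  0.0579]
axis marks [0.51596762 0.04519553 0.05788989] diam 0.10075851810134272
axis pred [0.51559306 0.04628088 0.05784384] es [0.9796021  0.10112386 0.17364818] ey [-0.10268386  0.99471404  0.        ] nz [-0.17273028 -0.01783087  0.98480775]
hub [0.5169983 0.0463519 0.0580916]
mark ang 0.2 0.0504
mark ang 29.1 0.0497
mark ang 58.7 0.0493
mark ang 87.8 0.0496
mark ang 118.7 0.0493
mark ang 149.3 0.0502
mark ang -179.8 0.0504
ptr deg 27.964212983685126 0.03871505253176771
front dist from height 0.055827218841973045
front edge [0.44418684 0.10467891 0.048     ]
```

```bash
cat >> h.py <<'E'
from scipy.spatial.transform import Rotation as Ro
AX=np.array([0.5161,0.0459,0.0579])
def pose(phi,s,h,r=.034):
    """tool centre for pointer at phi deg, s behind its centre plane, tip h above console (world vertical-ish)"""
    f=np.radians(phi); p=np.cos(f)*ey+np.sin(f)*es; ta=-np.sin(f)*ey+np.cos(f)*es
    return AX+r*p-s*ta+h*nz, np.degrees(np.arctan2(*(ta[:2][::-1])))+180
def go(P,yawx=None):
    o=env.observe(); Rm=Ro.from_quat(o["tool_rot"]).as_matrix(); y=np.degrees(np.arctan2(Rm[1,0],Rm[0,0]))
    dd=Rm.T@(P-o["tcp_pos"]); tr=0 if yawx is None else -((yawx-y+180)%360-180)
    print("target",P.round(4),"row",(dd/.3).round(4),"turn",round(tr/30,3))
def st():
    o=env.observe(); Rm=Ro.from_quat(o["tool_rot"]).as_matrix()
    print("t",round(o["time"],2),o["tcp_pos"].round(4),"yaw",round(np.degrees(np.arctan2(Rm[1,0],Rm[0,0])),1),"F",o["contact_force"].round(1),"w",round(o["gripper_width"],4),"q",o["joint_pos"].round(2))
E
python3 - <<'E'
from h import *
st()
for h in (.015,.09): go(*pose(30,.026,h))
P,y=pose(30,.026,.015);P[2]=.14;go(P,y)
E
```

```text
t 0.1 [0.2631 0.5666 0.2308] yaw 155.1 F [-0.   0.1  0.2] w 0.0852 q [ 1.04  0.49  1.35  0.    1.3  -0.1 ]
target [0.5037 0.0873 0.0717] row [-1.4005 -1.1106  0.5313] turn -0.014
target [0.4908 0.086  0.1456] row [-1.3632 -1.133   0.2851] turn -0.014
target [0.5037 0.0873 0.14  ] row [-1.4005 -1.1108  0.3036] turn -0.014
```

```bash
python3 -m handwheel '[[0,-0.7,-0.555,0,0],[0,-0.7,-0.555,0,0],[0,-0.7,-0.555,0,0],[0,-0.7,-0.555,0,0],[0,-0.7,-0.555,0,0]]' 20; python3 -m handwheel '[[0,-0.7,-0.555,0.1,0],[0,-0.7,-0.555,0.2,0],[0,-0.7,-0.555,0.3,0],[0,-0.7,-0.555,0.3,0],[0,-0.7,-0.555,0.3,0]]'; python3 - <<'E'
from h import *
st(); P,y=pose(30,.026,.015);go(P,y)
cv2.imwrite("pics/w1.png",optics.camera("wrist")); cv2.imwrite("pics/s1.png",optics.camera("scene"))
E
```

```text
time: 0.72
tcp_pos: [0.3845, 0.3246, 0.2312]
tool_rot: [0.217, 0.976, -0.0, -0.0]
contact_force: [-0.3, 0.7, 0.4]
gripper_width: -0.0002
time: 1.35
tcp_pos: [0.5045, 0.086, 0.1399]
tool_rot: [0.216, 0.976, -0.0, -0.001]
contact_force: [0.5, -0.1, -0.1]
gripper_width: -0.0003
t 1.35 [0.5045 0.086  0.1399] yaw 155.0 F [ 0.5 -0.1 -0.1] w -0.0003 q [ 0.05  0.45  1.73  0.    0.96 -1.08]
target [0.5037 0.0873 0.0717] row [0.0038 0.0029 0.2274] turn -0.017
```

View pics/w1.png

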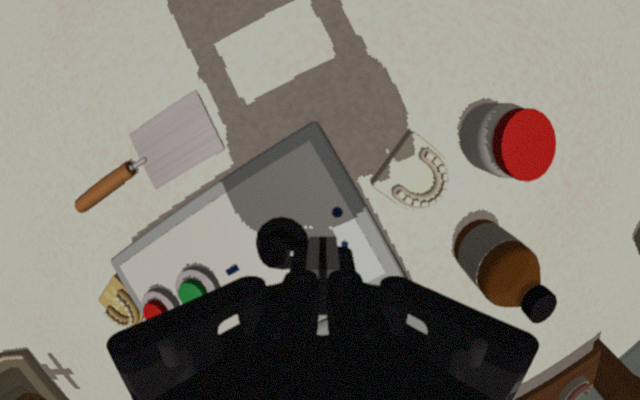

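The wrist view shows the hub at (282,242), the dot at (337,212) and bar 1 at (345,244). The closed fingertips are at about (323,240), on the counter-clockwise side as planned. I'll descend there.

```bash
python3 -m handwheel '[[0,0.004,0.003,0.1,0],[0,0.004,0.003,0.19,0],[0,0.004,0.003,0.225,0],[0,0.004,0.003,0.225,0]]'; python3 - <<'E'
from h import *
st(); go(*pose(30,.018,.015));go(*pose(30,.010,.015));go(*pose(46,.017,.015))
cv2.imwrite("pics/w2.png",optics.camera("wrist")); im=optics.camera("scene");cv2.imwrite("pics/s2.png",cv2.resize(im[150:260,240:420],None,fx=4,fy=4,interpolation=2))
E
```

```text
time: 1.95
tcp_pos: [0.5029, 0.0898, 0.0737]
tool_rot: [0.215, 0.977, -0.0, -0.0]
contact_force: [0.1, -0.5, 0.0]
gripper_width: -0.0001
t 1.95 [0.5029 0.0898 0.0737] yaw 155.1 F [ 0.1 -0.5  0. ] w -0.0001 q [ 0.06  0.56  1.79  0.    0.79 -1.08]
target [0.5109 0.084  0.0729] row [-0.0323 -0.0062  0.0025] turn -0.013
target [0.5181 0.0807 0.0741] row [-0.0586 -0.006  -0.0015] turn -0.013
target [0.5222 0.0826 0.0749] row [-0.0684  0.0053 -0.004 ] turn 0.522
```

View pics/w2.png

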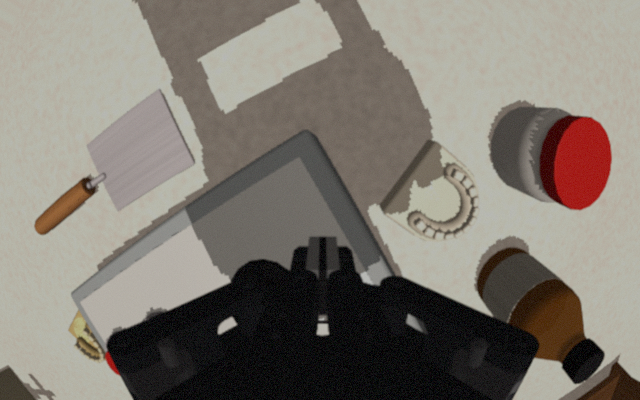

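View pics/s2.png

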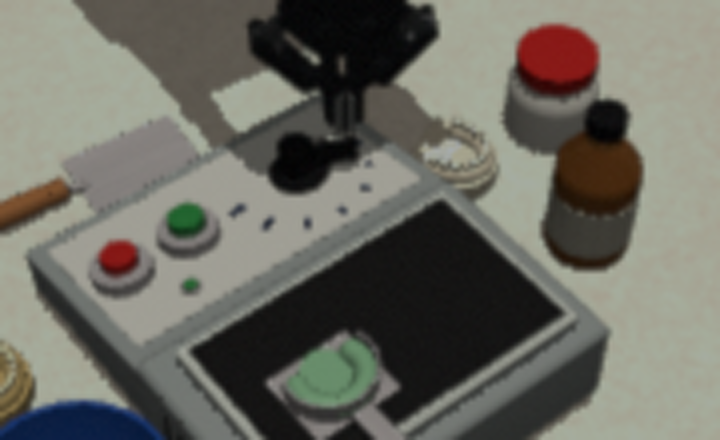

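```bash
python3 -m handwheel '[[0,-0.016,-0.006,0.002,0],[0,-0.032,-0.006,0.002,0],[0,-0.032,-0.006,0.002,0]]';python3 -m handwheel '[[0,-0.013,0,0,0],[0,-0.013,0,0,0]]'; python3 -m handwheel '[[0,-0.013,0,0,0],[0,-0.013,0,0,0]]'; python3 -c "
from h import *
st(); go(*pose(45,.0165,.015));go(*pose(48,.0165,.015))"
```

```text
time: 2.42
tcp_pos: [0.5118, 0.0833, 0.0735]
tool_rot: [0.216, 0.976, 0.0, 0.0]
contact_force: [-0.4, -0.2, -0.8]
gripper_width: 0.0004
time: 2.68
tcp_pos: [0.5147, 0.0819, 0.0731]
tool_rot: [0.216, 0.976, -0.0, -0.0]
contact_force: [-1.2, 1.3, 1.4]
gripper_width: 0.0002
time: 2.92
tcp_pos: [0.5186, 0.0801, 0.0732]
tool_rot: [0.216, 0.976, -0.0, 0.0]
contact_force: [-0.6, 0.1, 0.7]
gripper_width: 0.0005
t 2.92 [0.5186 0.0801 0.0732] yaw 155.1 F [-0.6  0.1  0.7] w 0.0005 q [ 0.04  0.57  1.76 -0.    0.81 -1.1 ]
target [0.522  0.0824 0.0748] row [-0.0071  0.0116 -0.0054] turn 0.488
target [0.5238 0.0819 0.0751] row [-0.0135  0.0127 -0.0065] turn 0.588
```

```bash
cat >> h.py <<'E'
def snap(k):
    for n,(a,b,c,d) in {"scene":(160,240,250,380),"top":(190,260,285,415)}.items():
        im=optics.camera(n); cv2.imwrite(f"pics/{n[0]}{k}.png",cv2.resize(im[a:b,c:d],None,fx=5,fy=5,interpolation=2))
    a=cv2.imread(f"pics/s{k}.png");b=cv2.imread(f"pics/t{k}.png"); cv2.imwrite(f"pics/c{k}.png",cv2.resize(np.vstack([a[:,:650],b[:,:650]]),None,fx=.77,fy=.77))
E
python3 -c "
from h import *
snap(3)"
```

```text
(no output)
```

View pics/c3.png

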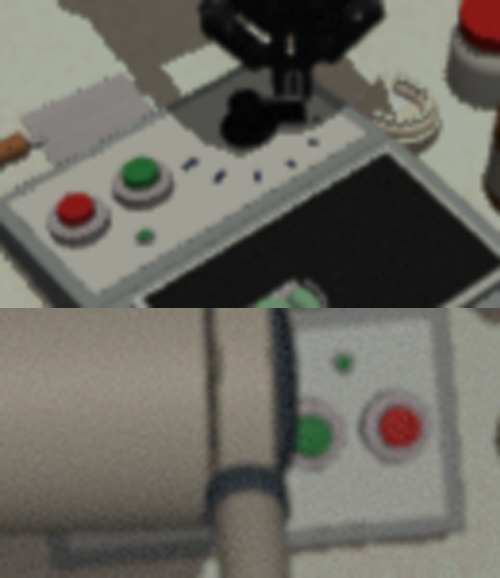

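The scene view shows the pointer tip at about (300,108), still short of the next mark. The arm blocks the top view. I'll keep advancing lightly.

```bash
for i in 1; do python3 -m handwheel '[[0,-0.012,0,0,0],[0,-0.012,0,0,0]]'|sed -n '1,2p;4p'; done; python3 -m handwheel '[[0,-0.01,0,0,0],[0,-0.01,0,0,0]]'|sed -n '1,2p;4p'; python3 -c "
from h import *
st();snap(4)"
```

```text
time: 3.28
tcp_pos: [0.5221, 0.0786, 0.0732]
contact_force: [0.0, 0.1, -0.3]
time: 3.52
tcp_pos: [0.5246, 0.0774, 0.0732]
contact_force: [0.3, 0.8, 0.8]
t 3.52 [0.5246 0.0774 0.0732] yaw 155.1 F [0.3 0.8 0.8] w -0.0002 q [ 0.03  0.58  1.74 -0.    0.82 -1.1 ]
```

View pics/s4.png

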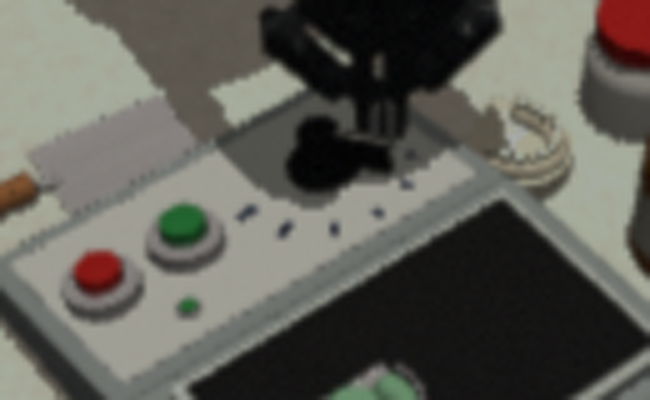

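```bash
cat >> h.py <<'E'
def proj(P,n="scene"):
    m=optics.camera_model(n); c=np.linalg.inv(m["T"])@np.append(P,1); return np.array([m["cx"]+m["fx"]*c[0]/c[2],m["cy"]+m["fy"]*c[1]/c[2]])
def tip(phi,h=.019,r=.042): return pose(phi,0,h,r)[0]
E
python3 -c "
from h import *
for f in (30,38,45,50,60,90,120): print(f,((proj(tip(f))-[250,160])*5).round(0), ((proj(tip(f,.029,.03))-[250,160])*5).round(0))
print(((proj(AX+.03*nz)-[250,160])*5))"
```

```text
30 [396. 131.] [372. 121.]
38 [397. 138.] [372. 126.]
45 [396. 144.] [372. 130.]
50 [395. 149.] [371. 133.]
60 [391. 157.] [368. 139.]
90 [366. 180.] [350. 156.]
120 [328. 194.] [323. 165.]
[316.82573097 128.51617609]
```

The scene crop shows the pointer tip at about (387,158). The predicted position for step 2 is (391,157), and there is no residual force, so the pointer has snapped to step 2. Next I'll reposition for the next click.

```bash
python3 -c "
from h import *
st();
for a in [(60,.023),(60,.019),(68,.0155),(72,.0155),(76,.0155)]: go(*pose(*a,.015))"
```

```text
t 3.62 [0.5242 0.0775 0.0732] yaw 155.1 F [-0.3 -0.2  0.3] w 0.0002 q [ 0.03  0.58  1.74 -0.    0.82 -1.1 ]
target [0.5273 0.0842 0.0758] row [ 0.0002  0.0246 -0.0087] turn 0.986
target [0.5296 0.0809 0.0761] row [-0.0114  0.018  -0.0099] turn 0.986
target [0.5359 0.0752 0.0771] row [-0.0385  0.0095 -0.0132] turn 1.25
target [0.5379 0.0735 0.0775] row [-0.0468  0.0073 -0.0143] turn 1.381
target [0.5398 0.0717 0.0777] row [-0.055   0.0045 -0.0153] turn 1.513
```

```bash
python3 -m handwheel '[[0,0.004,0.02,-0.009,0],[0,0,0.025,-0.009,0.35],[0,0,0.025,-0.009,0.7],[0,0,0.025,-0.009,1.0],[0,0,0.025,-0.009,1.0]]'; python3 -c "
from h import *
st();snap(5)
for a in [(60,.023),(60,.019),(60,.0155),(68,.0155),(72,.0155),(76,.0155)]: go(*pose(*a,.015))"
```

```text
time: 4.25
tcp_pos: [0.5274, 0.0846, 0.076]
tool_rot: [0.461, 0.888, 0.0, 0.0]
contact_force: [-0.3, 0.7, 0.2]
gripper_width: 0.0001
t 4.25 [0.5274 0.0846 0.076 ] yaw 125.1 F [-0.3  0.7  0.2] w 0.0001 q [ 0.05  0.58  1.73  0.    0.83 -0.57]
target [0.5273 0.0842 0.0758] row [-0.0007 -0.0011  0.0007] turn -0.006
target [0.5296 0.0809 0.0761] row [-0.0139 -0.001  -0.0005] turn -0.006
target [0.5316 0.0781 0.0764] row [-0.0256 -0.001  -0.0015] turn -0.006
target [0.5359 0.0752 0.0771] row [-0.0417  0.0051 -0.0038] turn 0.258
target [0.5379 0.0735 0.0775] row [-0.05    0.0073 -0.0049] turn 0.389
target [0.5398 0.0717 0.0777] row [-0.0585  0.0089 -0.0059] turn 0.521
```

View pics/s5.png

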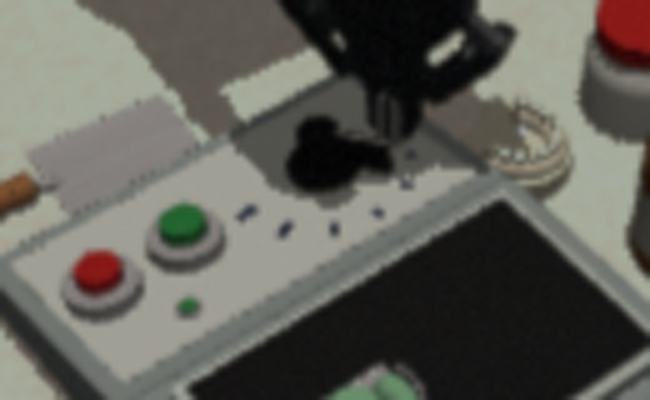

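The pointer hasn't moved with the finger clear, tip at (387,158), so step 2 is confirmed. I'll push towards step 3 in small steps.

```bash
f(){ sed -n '2p;4p'; }; python3 -m handwheel '[[0,-0.013,0,0,0],[0,-0.026,0,-0.001,0]]'|f; python3 -m handwheel '[[0,-0.008,0.003,-0.001,0.13]]'|f;python3 -m handwheel '[[0,-0.007,0.004,-0.001,0.13]]'|f;python3 -m handwheel '[[0,-0.007,0.004,-0.001,0.13]]'|f; python3 -m handwheel '[[0,-0.006,0.003,-0.001,0.1]]'|f; python3 -c "
from h import *
st();snap(6)
for a in [(72,.0155),(76,.0155),(80,.0155)]: go(*pose(*a,.015))"
```

```text
tcp_pos: [0.5321, 0.0777, 0.0762]
contact_force: [0.3, 1.1, 0.2]
tcp_pos: [0.5342, 0.0763, 0.0765]
contact_force: [-1.0, 3.2, -0.9]
tcp_pos: [0.536, 0.0751, 0.0767]
contact_force: [-1.5, 2.0, -2.0]
tcp_pos: [0.5379, 0.0738, 0.077]
contact_force: [-1.5, 1.0, -0.6]
tcp_pos: [0.5396, 0.0724, 0.0773]
contact_force: [-0.9, 0.6, 0.1]
t 5.1 [0.5396 0.0724 0.0773] yaw 110.3 F [-0.9  0.6  0.1] w -0.0002 q [ 0.02  0.58  1.7   0.    0.85 -0.33]
target [0.5379 0.0735 0.0775] row [ 0.006  -0.0051 -0.0002] turn -0.109
target [0.5398 0.0717 0.0777] row [-0.0018 -0.0014 -0.0012] turn 0.023
target [0.5415 0.0698 0.078 ] row [-0.0098  0.0018 -0.0021] turn 0.154
```

View pics/s6.png

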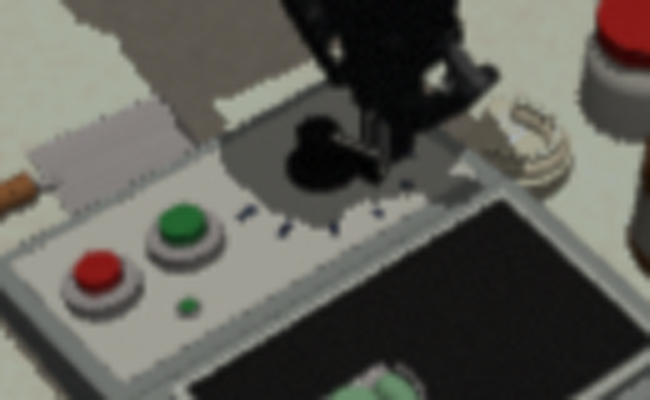

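Contact is visible, with force peaking at about 3 N and now falling. The tip is at about (378,170), near half-way, so I'll nudge a little further.

```bash
f(){ sed -n '2p;4p'; }; python3 -m handwheel '[[0,-0.006,0.002,-0.001,0.1]]'|f;python3 -m handwheel '[[0,-0.004,0.001,-0.001,0.05],[0,-0.004,0.001,-0.001,0.05]]'|f; python3 -c "
from h import *
st();snap(7)
for a in [(76,.0155),(80,.0155),(90,.0155),(90,.023)]: go(*pose(*a,.015))"
```

```text
tcp_pos: [0.5409, 0.0711, 0.0777]
contact_force: [1.5, 0.5, -0.0]
tcp_pos: [0.5416, 0.07, 0.078]
contact_force: [-0.2, -0.3, 0.1]
t 5.58 [0.5416 0.07   0.078 ] yaw 105.9 F [-0.2 -0.3  0.1] w 0.0001 q [ 0.02  0.58  1.7   0.    0.86 -0.26]
target [0.5398 0.0717 0.0777] row [ 0.0066 -0.004   0.0008] turn -0.124
target [0.5415 0.0698 0.078 ] row [-0.0011 -0.0002 -0.0001] turn 0.007
target [0.5452 0.0645 0.0786] row [-0.0216  0.0069 -0.002 ] turn 0.335
target [0.5445 0.0719 0.0786] row [ 0.003   0.0113 -0.002 ] turn 0.335
```

View pics/s7.png

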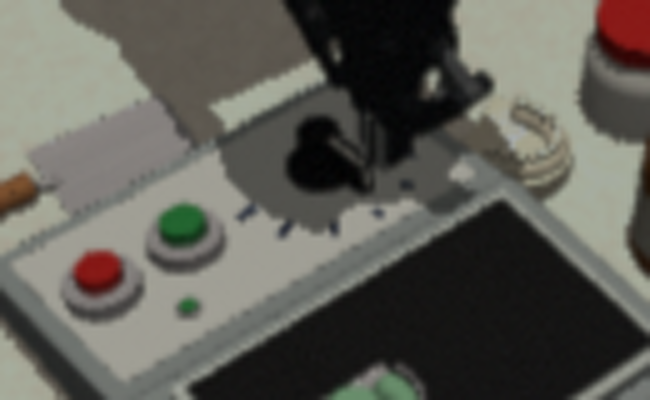

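The tip at (368,182) matches the step 3 prediction (366,180), and the force is zero. Now for the last click.

```bash
python3 -m handwheel '[[0,0.003,0.011,-0.002,0],[0,0.003,0.011,-0.002,0.33],[0,0.003,0.011,-0.002,0.33]]'|sed -n '2p;4p'; python3 -c "
from h import *
st()
for a in [(90,.018),(90,.0155),(94,.0155),(98,.0155),(102,.0155),(106,.0155),(109,.0155),(110,.0155)]: go(*pose(*a,.015))"
```

```text
tcp_pos: [0.5446, 0.0721, 0.0786]
contact_force: [1.3, 0.1, 0.5]
t 6.05 [0.5446 0.0721 0.0786] yaw 96.1 F [1.3 0.1 0.5] w -0.0001 q [ 0.02  0.59  1.69  0.    0.86 -0.08]
target [0.545  0.067  0.0786] row [-0.017  -0.0005  0.0001] turn 0.005
target [0.5452 0.0645 0.0786] row [-0.0254 -0.0006  0.0001] turn 0.005
target [0.5464 0.0622 0.0787] row [-0.0334  0.0027 -0.0005] turn 0.137
target [0.5475 0.0598 0.0789] row [-0.0417  0.0054 -0.001 ] turn 0.268
target [0.5484 0.0574 0.079 ] row [-0.0501  0.0075 -0.0013] turn 0.399
target [0.5491 0.0549 0.0791] row [-0.0586  0.009  -0.0016] turn 0.531
target [0.5496 0.053  0.0791] row [-0.0651  0.0098 -0.0017] turn 0.63
target [0.5497 0.0523 0.0791] row [-0.0673  0.01   -0.0018] turn 0.663
```

```bash
f(){ sed -n '2p;4p'; }; python3 -m handwheel '[[0,-0.017,0,0,0],[0,-0.025,0,0,0],[0,-0.033,0.003,0,0.14],[0,-0.042,0.005,-0.001,0.27],[0,-0.05,0.007,-0.001,0.4]]'|f; python3 -m handwheel '[[0,-0.005,0.003,0,0.07]]'|f; python3 -m handwheel '[[0,-0.005,0.002,0,0.07]]'|f; python3 -c "
from h import *
st();snap(8)
for a in [(106,.0155),(109,.0155),(110,.0155)]: go(*pose(*a,.015))"
```

```text
tcp_pos: [0.5483, 0.0571, 0.0789]
contact_force: [1.7, 1.9, -1.0]
tcp_pos: [0.5489, 0.0554, 0.0788]
contact_force: [-0.4, -0.3, 0.3]
tcp_pos: [0.5492, 0.0538, 0.0789]
contact_force: [0.3, 0.1, 0.5]
t 6.92 [0.5492 0.0538 0.0789] yaw 79.8 F [0.3 0.1 0.5] w -0.0001 q [-0.01  0.59  1.68 -0.    0.87  0.17]
target [0.5491 0.0549 0.0791] row [ 0.0034 -0.0008 -0.0006] turn -0.012
target [0.5496 0.053  0.0791] row [-0.0026  0.0017 -0.0007] turn 0.086
target [0.5497 0.0523 0.0791] row [-0.0047  0.0025 -0.0008] turn 0.119
```

View pics/s8.png

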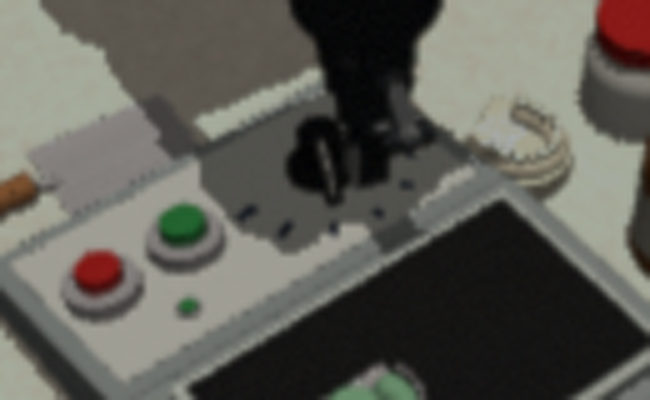

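The tip at (332,197) matches the step 4 prediction (328,194). I'll back off, lift, and check again.

```bash
python3 -m handwheel '[[0,0.02,0.004,0,0],[0,0.02,0.004,0,0],[0,0.02,0.004,-0.12,0],[0,0.02,0.004,-0.25,0],[0,0.02,0.004,-0.25,0]]'|f; python3 -c "
from h import *
st(); g=G+.002*nz; print(g); go(np.array([g[0],g[1],.12]))
snap(9);cv2.imwrite('pics/w9.png',optics.camera('wrist'))"
```

```text
t 7.65 [0.553  0.0599 0.1565] yaw 79.8 F [ 0.1  0.3 -0.7] w -0.0001 q [ 0.    0.48  1.61 -0.    1.04  0.18]
[ 0.52103454 -0.04363566  0.07950962]
target [ 0.521  -0.0436  0.12  ] row [-0.3586 -0.0445  0.1211] turn 0.0bash: f: command not found
Exception ignored on flushing sys.stdout:
BrokenPipeError: [Errno 32] Broken pipe
```

View pics/s9.png

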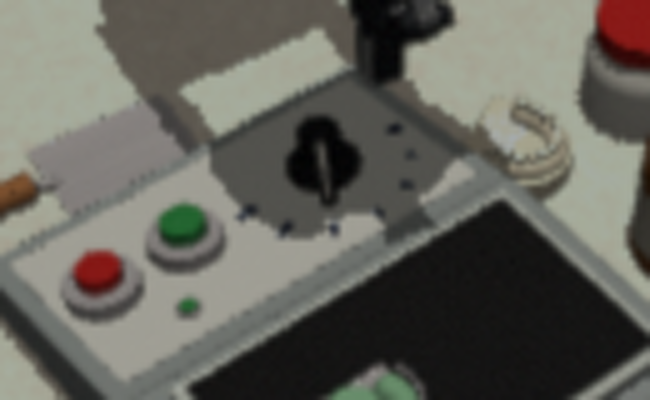

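View pics/w9.png

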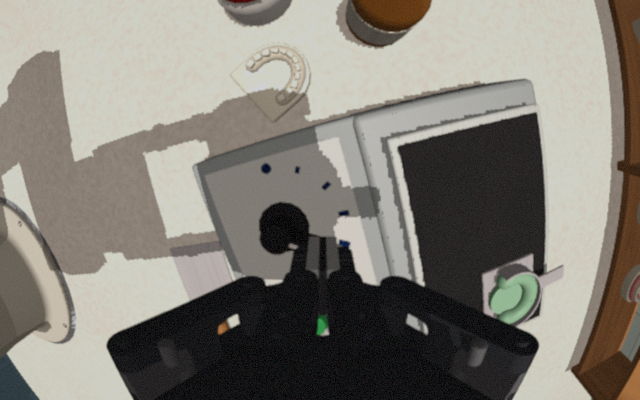

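All seven marks are visible in the scene crop: dot (395,128), and bars 1–6 at (410,155), (407,185), (380,213), (335,230), (285,230) and (247,213). The pointer, tip (328,203), aims at bar 4. Now I'll go to the start button.

```bash
python3 -m handwheel '[[0,-0.18,-0.022,0,0],[0,-0.358,-0.044,0,0],[0,-0.358,-0.044,0.12,0],[0,-0.358,-0.044,0.12,0]]'; python3 -c "
from h import *
st(); go(np.array([.521,-.0436,.084]));snap(10)"
```

```text
time: 8.3
tcp_pos: [0.5174, -0.0436, 0.1155]
tool_rot: [0.768, 0.641, -0.002, -0.002]
contact_force: [0.0, 0.4, 0.9]
gripper_width: -0.0001
t 8.3 [ 0.5174 -0.0436  0.1155] yaw 79.7 F [0.  0.4 0.9] w -0.0001 q [-0.2   0.5   1.73  0.    0.91 -0.02]
target [ 0.521  -0.0436  0.084 ] row [0.0023 0.0125 0.105 ] turn 0.0
```

View pics/s10.png

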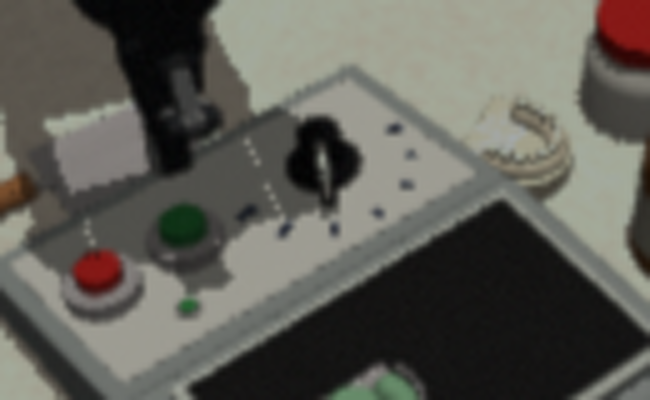

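The finger (178,165) stands above the green button (183,222), well clear of the red one (98,270). I'll descend slowly.

```bash
f(){ sed -n '2p;4p'; }; python3 -m handwheel '[[0,0.002,0.012,0.05,0],[0,0.002,0.012,0.1,0],[0,0.002,0.012,0.1,0]]'|f; python3 -m handwheel '[[0,0,0,0.01,0],[0,0,0,0.01,0]]'|f; python3 -m handwheel '[[0,0,0,0.01,0],[0,0,0,0.01,0]]'|f;python3 -m handwheel '[[0,0,0,0.007,0],[0,0,0,0.007,0]]'|f
```

```text
tcp_pos: [0.5223, -0.0433, 0.0866]
contact_force: [0.2, -0.3, -0.6]
tcp_pos: [0.5231, -0.0436, 0.0849]
contact_force: [-0.7, 0.9, 0.1]
tcp_pos: [0.5233, -0.0437, 0.082]
contact_force: [1.0, -0.0, 2.8]
tcp_pos: [0.5233, -0.0437, 0.0798]
contact_force: [1.7, 1.1, 2.8]
```

```bash
f(){ sed -n '2p;4p'; }; python3 -m handwheel '[[0,0,0,0.007,0],[0,0,0,0.007,0]]'|f; python3 -m handwheel '[[0,0,0,0.006,0],[0,0,0,0.006,0]]'|f
```

```text
tcp_pos: [0.5233, -0.0437, 0.0777]
contact_force: [1.9, 0.0, 4.6]
tcp_pos: [0.5236, -0.0437, 0.0764]
contact_force: [0.0, 0.7, 12.8]
```

```bash
f(){ sed -n '2p;4p'; }; python3 -m handwheel '[[0,0,0,0.002,0],[0,0,0,0.002,0]]'|f; python3 -m handwheel '[[0,0,0,-0.04,0],[0,0,0,-0.1,0],[0,0,0,-0.25,0],[0,0,0,-0.4,0],[0,0,0,-0.4,0]]'|f;  python3 -m handwheel '[[0,0.3,0.1,-0.1,0],[0,0.6,0.2,-0.1,0],[0,0.9,0.2,-0.1,0],[0,0.9,0.2,-0.1,0],[0,0.9,0.2,-0.1,0]]'|f; python3 -c "
from h import *
st();snap(11);cv2.imwrite('pics/full11.png',optics.camera('scene'));cv2.imwrite('pics/top11.png',optics.camera('top'))"
```

```text
tcp_pos: [0.5237, -0.0437, 0.0761]
contact_force: [0.5, 1.6, 20.4]
tcp_pos: [0.5243, -0.0439, 0.1983]
contact_force: [-0.3, -0.1, -0.9]
tcp_pos: [0.6297, 0.2145, 0.2241]
contact_force: [0.1, -0.2, -0.2]
t 11.53 [0.6297 0.2145 0.2241] yaw 79.9 F [ 0.1 -0.2 -0.2] w -0.0 q [0.24 0.56 1.24 0.   1.34 0.41]
```

View pics/s11.png

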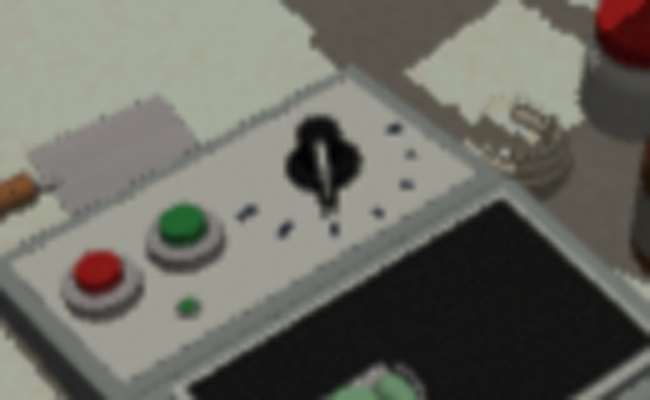

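View pics/top11.png

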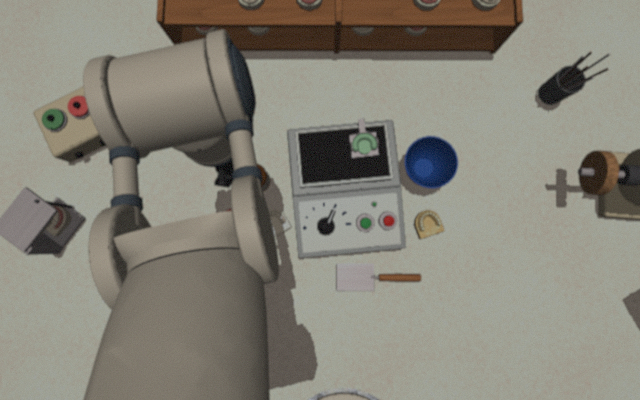

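The top view shows the pointer, from hub (325,226) to tip (335,208), aiming at bar 4 (335,206). The green button is up, and the tray, bowl, cast and spatula are where they were. The gripper touches nothing, so I'll hand in.

```bash
python3 -c "
from cell import env
print(env.hand_in())"
```

```text
the job is handed in; nothing more can be done
None
```

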